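# A short run of the hood fan from the pull-knob console

## Task

Flour dust is hanging over the pasta board: give the hood fan a short run. Pull the blue knob on the steel console straight up until it clicks out to its detent, leave it out for about a second, then push it fully back down and let go. Leave the yellow and red knobs as they are.

Things in the scene. Friction and masses are not known exactly. Their poses are not given: they have to be found in the camera images.
- fan_knob_top (a point): Centre of the flat top of the BLUE fan knob, an upright cylinder 32 mm wide, 24 mm tall, on a thin stem; moves with the knob. z up, y along the row of three knobs, x across it. Pushed in, this top is 93 mm above the worktop and 38 mm above the console, a fixed steel box 100 mm across, 270 mm along the row, 55 mm high. Under the head: a black collar 26 mm wide, 8 mm high, then a 6 mm gap.
- fan_knob (a joint): Travel of the blue knob in m: 0 pushed fully in (fan off, its start), 0.024 pulled straight up to the end stop (fan on). Detent at both ends: up to about 7 N resists the first half of the travel either way; past the middle it snaps on to the far end and stays there when released.
- lamp_knob (a joint): Travel of the YELLOW lamp knob, same make but counted from its start: 0 pulled out (lamp on), 0.024 pushed in; it starts out, its top 117 mm above the worktop, and is to stay out. The three knobs stand 80 mm apart on the console's centre line, one in the middle, in any order of colours.
- warmer_knob (a joint): Travel of the RED plate-warmer knob, same make and values as the blue; starts pushed in (0) and is to stay in.

How it is judged:
By the outcome, as a careful person would: the job done as asked, in the order asked, and still so for the second after the job is handed in, with the robot touching nothing.
It also fails if it takes over 32 s, if anything falls off the work surface, if the arm or the gripper's body presses on something with over 40 N, if the wrist force passes 120 N, or if a joint passes its speed limit or range.

## Robot

A 7-joint arm with a two-finger parallel gripper is mounted at the origin on the work surface. World frame = base frame: x ahead of the robot, y to its left, z up, the work surface at z = 0. Lengths are in m, angles in rad, forces in N, time in s.
With the tool pointing down it reaches from about 0.4 to 0.875 m from the base axis. Payload 4.4 kg.
Tool frame: the origin (TCP) lies at the very end of the fingers, on their centre line; the grasp point (between the pads) lies ctrl.tcp_to_grasp behind it (ctrl.tcp_to_grasp is the distance from the TCP to the grasp point, in m); z points along the fingers, y is the line along which they close (so a half turn about z gives the same grasp; the last joint's range is limited). The gripper opens to 85 mm and grips with 20 to 120 N. Pads are 22 mm wide; open, the fingers measure 114 mm over their backs; the gripper's body (76 mm by 85 mm) begins 54 mm behind the grasp point. The pads swing forward as they close: fully open they stand 13 mm farther back than shut.
Start: joints at [-0.066, 0.628, 0.038, 1.517, -0.027, 0.996, -0.02], TCP at [0.65, 0, 0.231] pointing down, gripper open.
Joint ranges: [-3.06, 3.06], [-0.37, 2.12], [-1.25, 1.32], [0.18, 2.47], [-1.1, 4.24], [0.23, 1.98], [-2.94, 2.94]. Speed limits (rad/s): [2.57, 2.57, 3.14, 3.14, 3.14, 3.14, 3.14].

## Interface

Orientations are given as a unit quaternion [w, x, y, z].
In Python, from rig import ctrl gives the robot as it stands.
- The arm moves only by the tool jog_arm, never from a script. Its argument "rows" is a list of rows, each an object with "grip": the opening, from 0 (shut) to 1 (fully open); "xyz": the shift along the tool's x, y, z scaled (see below), a list of three; "twist": the turn about the tool's z scaled (see below). In form: [{"grip": grip, "xyz": [tx, ty, tz], "twist": twist}, ...]. A call has 1 to 12 rows; each row shifts and turns the commanded pose from where the row before left it, along the tool's axes as they then stand; what a row does not reach is not made up. The controller multiplies each number of a shift by 50 cm and each number of a turn by 5 degrees. A row lasts 1/12 s, in which the tool goes at most 41.7 mm and 7.16 degrees, less where a joint would pass 70% of its speed; a pose out of reach is approached as far as the arm can. A call with a number of a shift or a turn outside -1 to 1 is refused whole. A call with a gripper value outside its range is refused whole. The fingers move at their own pace and stop on an object; "squeeze" is the grip in N (left out, the last holds). Time passes only in rows, so rows that do not move let the fingers close. It gives the time, the measured TCP pose, the force, the opening and the grip force at its end, in the units of the state.
- ctrl.state(): the state, without advancing time (a new reading comes with each control period).
- ctrl.grab_frame(name): name is "scene" or "side" or "wrist"; returns a dict with "img" (384x512x3 uint8, red, green, blue), "K" (3x3 intrinsics, pixels), "k1" (the pictures are not rectified: a ray, as slopes to the right and down, at radius r is drawn at 1 + k1 r^2 times it, then the intrinsics apply), "rvec" (rotation vector, rad) and "tvec" (3), from world to camera coordinates, as OpenCV has them; the wrist camera has in their place "T_tool_cam" (4x4, takes a point from camera to tool coordinates, whose origin is the TCP and whose axes are the flange's). Camera axes: x right, y down, z forward; pixel columns grow to the right and rows downward; lengths in m; the calibration is good to about 2 mm. A picture is of the moment at which its call begins: read the wrist's pose just before it. There is no depth.
- ctrl.hand_in(): hands the job in; it is judged then, once.
The state is a dict: "t": time; "joint_pos": joint angles; "qvel": joint speeds; "joint_efforts": joint torques, N m; "tool_pos": TCP position; "tool_rot": TCP orientation; "wrist_force": force on the tool from outside, world axes, zero at the start; "wrist_torque": the same for the moment, N m; "finger_gap": finger opening in m; "grip_force": force on a finger pad.
Only numpy, scipy, OpenCV 4.12 (cv2) and the standard library are available. Lean on these libraries where they do the work, as an engineer would, in place of code of your own. Each camera call takes 0.05 s, during which the arm holds its last target. There are 200 camera calls.

## Working session

There is one attempt and no reset: what is moved stays moved. The work goes in short steps, Python scripts to look and compute and a tool call to move; the robot and the scene stay as the last step left them, time stands still between calls to the robot, and variables do not carry over. Pictures are saved under pics/ and viewed, at most 10 in all, crops included, and the job is handed in when it is done.

Besides the shell and the picture viewer there is one more tool, called after "Call:" as name(argument=value, ...) on one line, values as JSON. jog_arm: Moves the arm, as the interface text tells. Its arguments: {"type":"object","properties":{"rows":{"type":"array"},"squeeze":{"type":"number"}},"required":["rows"]}

```bash
mkdir -p pics; cat > h.py <<'E'
import numpy as np, cv2
from rig import ctrl
def ray(f,uv):
    K=f["K"];p=np.array([(uv[0]-K[0][2])/K[0][0],(uv[1]-K[1][2])/K[1][1]]);q=p.copy()
    for _ in range(20): q=p/(1+f["k1"]*(q@q))
    d=np.array([*q,1.])
    if "rvec" in f:
        R=cv2.Rodrigues(np.array(f["rvec"],float))[0];t=np.array(f["tvec"]).ravel()
        return -R.T@t, R.T@d
    from scipy.spatial.transform import Rotation as Ro
    s=f["st"];w,x,y,z=s["tool_rot"];R=Ro.from_quat([x,y,z,w]).as_matrix();T=np.array(f["T_tool_cam"])
    return np.array(s["tool_pos"])+R@T[:3,3], R@T[:3,:3]@d
def plane(f,uv,z):
    c,d=ray(f,uv);return c+d*(z-c[2])/d[2]
def grab(n,name):
    s=ctrl.state();f=ctrl.grab_frame(n);f["st"]=s
    cv2.imwrite(f"pics/{name}.png",f["img"][:,:,::-1]);return f
def blobs(f,amin=40):
    h=cv2.cvtColor(f["img"],cv2.COLOR_RGB2HSV);out=[]
    for c,lo,hi in [("blue",95,130),("yellow",20,35),("red",0,8),("red",172,180)]:
        m=cv2.inRange(h,(lo,120,50),(hi,255,255));n,_,st,ce=cv2.connectedComponentsWithStats(m)
        out+=[(c,st[i].tolist(),ce[i].round(1).tolist()) for i in range(1,n) if st[i][4]>amin]
    return out
E
python3 - <<'E'
from h import *
print(ctrl.state(), ctrl.tcp_to_grasp)
ims=[]
for n in("scene","side","wrist"):
    f=grab(n,n+"0");ims.append(f["img"])
    print(n,[(b,plane(f,b[2],.09).round(3).tolist()) for b in blobs(f)])
cv2.imwrite("pics/a.png",cv2.resize(np.vstack([np.hstack(ims[:2]),np.hstack([ims[2],ims[2]*0])]),(800,600))[:,:,::-1])
E
```

```text
{'t': 0.0, 'joint_pos': array([-0.0658    ,  0.62934173,  0.03840706,  1.51838746, -0.02701709,
        0.99632905, -0.0199898 ]), 'qvel': array([ 0.00215446,  0.0009713 , -0.00067471, -0.00029562,  0.00029198,
       -0.00289576, -0.00021346]), 'joint_efforts': array([-1.11932164e-03, -5.63405585e+01,  1.22606792e+00, -1.93450052e+01,
        1.09587883e-02,  1.05136272e-02, -8.84369996e-06]), 'tool_pos': array([6.49352919e-01, 5.36969144e-05, 2.30385096e-01]), 'tool_rot': array([-6.92153650e-04,  7.07096303e-01,  7.07116587e-01, -6.86028117e-04]), 'wrist_force': array([-0.1041577 , -1.13243868, -0.20789076]), 'wrist_torque': array([-0.02350897, -0.03045064, -0.01536628]), 'grip_force': 0.0, 'finger_gap': 0.08539092416294214} 0.0187
scene [(('blue', [273, 195, 17, 21, 285], [280.8, 204.7]), [0.552, -0.031, 0.09]), (('blue', [502, 276, 10, 25, 173], [507.6, 286.7]), [0.713, 0.29, 0.09]), (('blue', [318, 367, 92, 17, 1386], [364.1, 375.7]), [0.849, 0.058, 0.09]), (('yellow', [229, 182, 18, 20, 313], [237.6, 191.4]), [0.518, -0.112, 0.09]), (('red', [187, 189, 17, 20, 285], [195.1, 198.3]), [0.542, -0.188, 0.09])]
side [(('blue', [47, 199, 79, 49, 1828], [85.3, 222.6]), [0.728, 0.137, 0.09]), (('blue', [226, 208, 18, 21, 334], [234.8, 217.9]), [0.536, -0.022, 0.09]), (('yellow', [257, 178, 16, 19, 282], [264.5, 186.8]), [0.553, -0.129, 0.09]), (('red', [283, 172, 16, 18, 244], [290.3, 180.1]), [0.527, -0.178, 0.09])]
wrist [(('blue', [372, 35, 85, 110, 7756], [412.2, 88.8]), [0.801, 0.088, 0.09]), (('blue', [145, 192, 27, 25, 534], [157.8, 204.4]), [0.542, -0.032, 0.09]), (('red', [159, 300, 21, 31, 414], [169.7, 314.5]), [0.54, -0.185, 0.09])]
```

View pics/a.png

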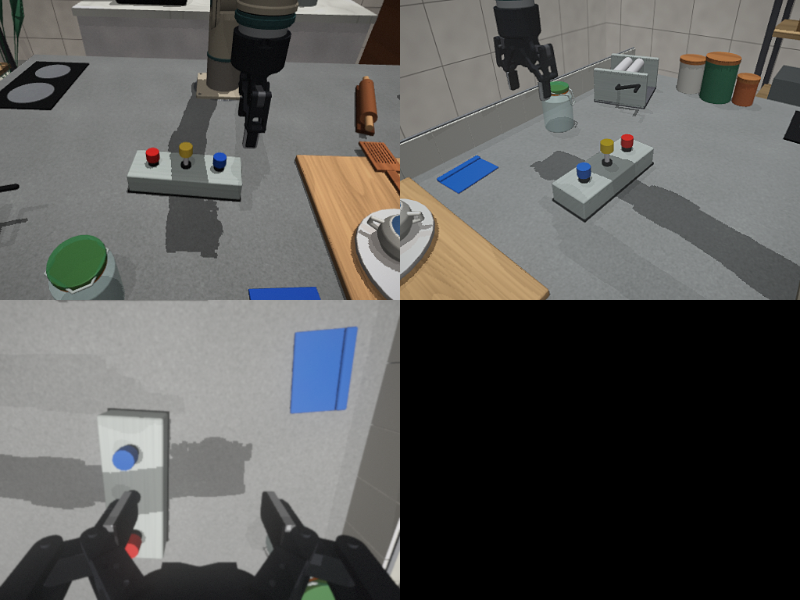

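The view shows the console with its row roughly along world y: blue at the +y end (wrist px ~158,204), yellow raised in the middle, red at the far end. I'm moving above blue; the fingers already close across the row.

Call:
jog_arm(rows=[{"grip":1,"xyz":[-0.015,-0.053,0.015],"twist":0},{"grip":1,"xyz":[-0.015,-0.053,0.015],"twist":0},{"grip":1,"xyz":[-0.015,-0.053,0.015],"twist":0},{"grip":1,"xyz":[-0.015,-0.053,0.015],"twist":0},{"grip":1,"xyz":[0,0,0],"twist":0},{"grip":1,"xyz":[0,0,0],"twist":0},{"grip":1,"xyz":[0,0,0],"twist":0}])

```text
t: 0.73
tool_pos: [0.5451, -0.0297, 0.2017]
tool_rot: [0.001, 0.707, 0.707, 0.001]
wrist_force: [0.2, 0.2, -0.7]
finger_gap: 0.0851
grip_force: 0.0
```

```bash
python3 - <<'E'
from h import *
f=grab("wrist","w1")
print(f["st"]["tool_pos"],f["st"]["wrist_force"])
print([(b,plane(f,b[2],.09).round(4).tolist()) for b in blobs(f)])
h=cv2.cvtColor(f["img"],cv2.COLOR_RGB2HSV)
b=[b for b in blobs(f) if b[0]=="blue"]
g=grab("side","s1");print([(b,plane(g,b[2],.085).round(4).tolist()) for b in blobs(g)])
E
```

```text
[ 0.5451164  -0.02970964  0.20166126] [ 0.24405519  0.15940511 -0.66290384]
[(('blue', [471, 4, 41, 120, 3720], [495.1, 69.5]), [0.7496, 0.0735, 0.09]), (('blue', [237, 173, 31, 29, 709], [251.9, 186.9]), [0.5426, -0.0318, 0.09]), (('yellow', [233, 259, 30, 27, 628], [247.5, 272.3]), [0.5376, -0.1298, 0.09]), (('red', [232, 297, 26, 33, 630], [244.4, 314.5]), [0.5336, -0.1873, 0.09])]
[(('blue', [47, 199, 79, 49, 1827], [85.3, 222.6]), [0.7346, 0.1345, 0.085]), (('blue', [226, 208, 18, 21, 328], [234.9, 218.0]), [0.5399, -0.0267, 0.085]), (('yellow', [257, 178, 17, 19, 283], [264.5, 186.8]), [0.5575, -0.1349, 0.085]), (('red', [283, 172, 16, 18, 245], [290.3, 180.1]), [0.5312, -0.1845, 0.085])]
```

View pics/w1.png

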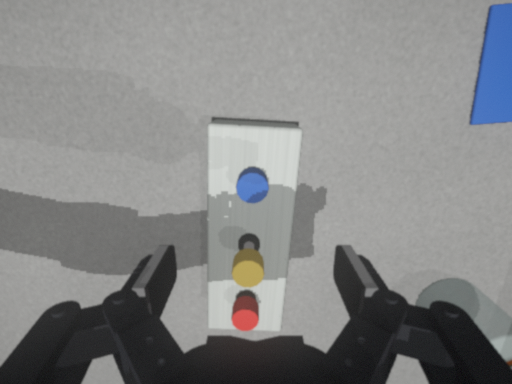

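Blue top is centred at px (252,184), i.e. about x=0.5425, y=-0.029; the tool is nearly over it. Descending.

Call:
jog_arm(rows=[{"grip":1,"xyz":[0.001,-0.005,0.03],"twist":0},{"grip":1,"xyz":[0,0,0.04],"twist":0},{"grip":1,"xyz":[0,0,0.04],"twist":0},{"grip":1,"xyz":[0,0,0.04],"twist":0},{"grip":1,"xyz":[0,0,0.04],"twist":0},{"grip":1,"xyz":[0,0,0.04],"twist":0},{"grip":1,"xyz":[0,0,0.03],"twist":0},{"grip":1,"xyz":[0,0,0.018],"twist":0},{"grip":1,"xyz":[0,0,0],"twist":0},{"grip":1,"xyz":[0,0,0],"twist":0}])

```text
t: 1.67
tool_pos: [0.5421, -0.0293, 0.0622]
tool_rot: [0.0, 0.707, 0.707, 0.0]
wrist_force: [0.9, 0.3, -0.1]
finger_gap: 0.0852
grip_force: 0.0
```

```bash
python3 - <<'E'
from h import *
f=grab("wrist","w2");g=grab("side","s2")
print(f["st"]["tool_pos"],f["st"]["wrist_force"])
print([(b,plane(f,b[2],.093).round(4).tolist()) for b in blobs(f)])
cv2.imwrite("pics/b.png",np.hstack([cv2.resize(f["img"],(400,300)),cv2.resize(g["img"][130:280,140:340],(400,300))])[:,:,::-1])
E
```

```text
[ 0.54210019 -0.02925105  0.062216  ] [ 0.93770521  0.33710009 -0.07946296]
[(('blue', [225, 252, 63, 55, 2643], [256.1, 279.2]), [0.5429, -0.0312, 0.093])]
```

View pics/b.png

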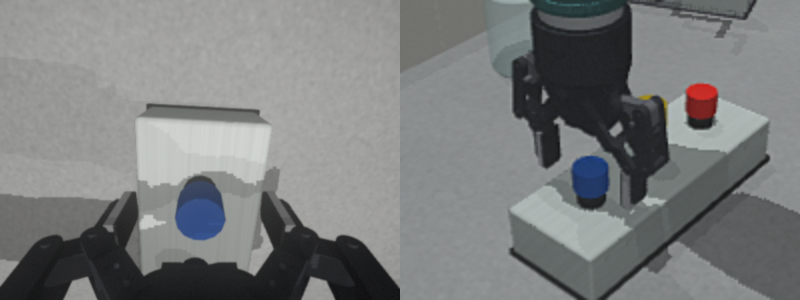

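Left half: blue head centred between the open fingers (full px ~256,281, x=0.5429, y≈-0.031). Right half: fingertips straddle the head above the console. Small y correction, then close.

Call:
jog_arm(rows=[{"grip":1,"xyz":[-0.003,0.001,0],"twist":0},{"grip":0,"xyz":[0,0,0],"twist":0},{"grip":0,"xyz":[0,0,0],"twist":0},{"grip":0,"xyz":[0,0,0],"twist":0},{"grip":0,"xyz":[0,0,0],"twist":0},{"grip":0,"xyz":[0,0,0],"twist":0},{"grip":0,"xyz":[0,0,0],"twist":0},{"grip":0,"xyz":[0,0,0],"twist":0},{"grip":0,"xyz":[0,0,0],"twist":0},{"grip":0,"xyz":[0,0,0],"twist":0},{"grip":0,"xyz":[0,0,0],"twist":0},{"grip":0,"xyz":[0,0,0],"twist":0}], squeeze=50)

```text
t: 2.77
tool_pos: [0.5428, -0.031, 0.0628]
tool_rot: [0.001, 0.707, 0.707, 0.001]
wrist_force: [0.9, 1.3, 5.5]
finger_gap: 0.0305
grip_force: 49.3
```

Call:
jog_arm(rows=[{"grip":0,"xyz":[0,0,-0.006],"twist":0},{"grip":0,"xyz":[0,0,-0.006],"twist":0},{"grip":0,"xyz":[0,0,-0.006],"twist":0},{"grip":0,"xyz":[0,0,-0.006],"twist":0},{"grip":0,"xyz":[0,0,-0.006],"twist":0},{"grip":0,"xyz":[0,0,-0.006],"twist":0},{"grip":0,"xyz":[0,0,-0.006],"twist":0},{"grip":0,"xyz":[0,0,-0.006],"twist":0},{"grip":0,"xyz":[0,0,-0.002],"twist":0},{"grip":0,"xyz":[0,0,0],"twist":0}])

```text
t: 3.6
tool_pos: [0.5427, -0.0309, 0.087]
tool_rot: [0.0, 0.707, 0.707, 0.0]
wrist_force: [6.9, -0.6, -6.2]
finger_gap: 0.0307
grip_force: 54.1
```

```bash
python3 - <<'E'
from h import *
g=grab("side","s3");print(ctrl.state()["wrist_force"],ctrl.state()["t"])
print(blobs(g))
cv2.imwrite("pics/c.png",cv2.resize(g["img"][130:280,140:340],(800,600))[:,:,::-1])
E
```

```text
[ 5.43317089  0.53547811 -6.3697391 ] 3.65
[('blue', [225, 197, 13, 21, 242], [231.2, 206.9]), ('blue', [47, 199, 79, 49, 1828], [85.3, 222.6]), ('yellow', [262, 179, 11, 18, 118], [268.3, 189.1]), ('red', [283, 172, 16, 18, 244], [290.3, 180.1])]
```

View pics/c.png

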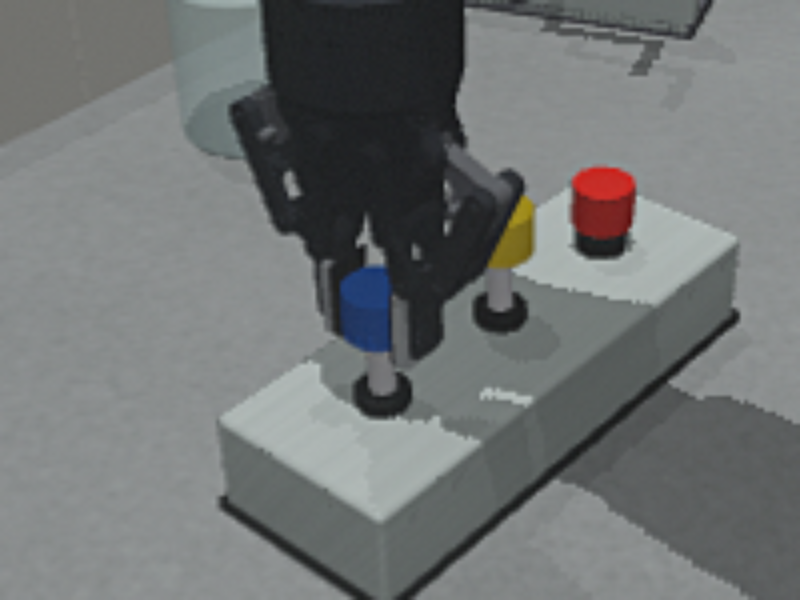

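The knob is out (stem visible like the yellow one; head at crop px 370,310), pressed against its stop. Hold for about a second, then push down.

Call:
jog_arm(rows=[{"grip":0,"xyz":[0,0,0.001],"twist":0},{"grip":0,"xyz":[0,0,0],"twist":0},{"grip":0,"xyz":[0,0,0],"twist":0},{"grip":0,"xyz":[0,0,0],"twist":0},{"grip":0,"xyz":[0,0,0],"twist":0},{"grip":0,"xyz":[0,0,0],"twist":0},{"grip":0,"xyz":[0,0,0],"twist":0},{"grip":0,"xyz":[0,0,0],"twist":0},{"grip":0,"xyz":[0,0,0],"twist":0},{"grip":0,"xyz":[0,0,0],"twist":0}])

```text
t: 4.48
tool_pos: [0.5427, -0.0309, 0.0869]
tool_rot: [0.0, 0.707, 0.707, 0.001]
wrist_force: [6.3, -0.1, -2.0]
finger_gap: 0.0308
grip_force: 54.8
```

Call:
jog_arm(rows=[{"grip":0,"xyz":[0,0,0.006],"twist":0},{"grip":0,"xyz":[0,0,0.006],"twist":0},{"grip":0,"xyz":[0,0,0.006],"twist":0},{"grip":0,"xyz":[0,0,0.006],"twist":0},{"grip":0,"xyz":[0,0,0.006],"twist":0},{"grip":0,"xyz":[0,0,0.006],"twist":0},{"grip":0,"xyz":[0,0,0.006],"twist":0},{"grip":0,"xyz":[0,0,0.006],"twist":0},{"grip":0,"xyz":[0,0,0.001],"twist":0},{"grip":0,"xyz":[0,0,0],"twist":0},{"grip":0,"xyz":[0,0,0],"twist":0}])

```text
t: 5.4
tool_pos: [0.5427, -0.031, 0.0628]
tool_rot: [0.001, 0.707, 0.707, 0.001]
wrist_force: [4.9, -0.2, 6.7]
finger_gap: 0.0307
grip_force: 56.1
```

Call:
jog_arm(rows=[{"grip":1,"xyz":[0,0,0],"twist":0},{"grip":1,"xyz":[0,0,0],"twist":0},{"grip":1,"xyz":[0,0,0],"twist":0},{"grip":1,"xyz":[0,0,0],"twist":0},{"grip":1,"xyz":[0,0,0],"twist":0},{"grip":1,"xyz":[0,0,0],"twist":0},{"grip":1,"xyz":[0,0,0],"twist":0},{"grip":1,"xyz":[0,0,0],"twist":0},{"grip":1,"xyz":[0,0,0],"twist":0},{"grip":1,"xyz":[0,0,0],"twist":0}])

```text
t: 6.23
tool_pos: [0.542, -0.031, 0.0623]
tool_rot: [-0.0, 0.707, 0.707, -0.0]
wrist_force: [-0.6, 0.8, 0.5]
finger_gap: 0.0855
grip_force: 0.0
```

Call:
jog_arm(rows=[{"grip":1,"xyz":[0,0,-0.03],"twist":0},{"grip":1,"xyz":[0,0,-0.05],"twist":0},{"grip":1,"xyz":[0,0,-0.05],"twist":0},{"grip":1,"xyz":[0,0,-0.05],"twist":0},{"grip":1,"xyz":[0,0,-0.05],"twist":0},{"grip":1,"xyz":[0,0,-0.05],"twist":0},{"grip":1,"xyz":[0,0,-0.03],"twist":0},{"grip":1,"xyz":[0,0,0],"twist":0},{"grip":1,"xyz":[0,0,0],"twist":0},{"grip":1,"xyz":[0,0,0],"twist":0}])

```text
t: 7.07
tool_pos: [0.5413, -0.0309, 0.2166]
tool_rot: [-0.001, 0.707, 0.707, -0.0]
wrist_force: [0.5, 0.9, 0.3]
finger_gap: 0.0856
grip_force: 0.0
```

```bash
python3 - <<'E'
from h import *
g=grab("side","s4");print(ctrl.state()["tool_pos"],ctrl.state()["t"])
print(blobs(g))
cv2.imwrite("pics/d.png",cv2.resize(g["img"][130:280,140:340],(800,600))[:,:,::-1])
E
```

```text
[ 0.54109372 -0.03092694  0.21617263] 7.1167
[('blue', [47, 199, 79, 49, 1827], [85.3, 222.6]), ('blue', [226, 208, 18, 21, 329], [234.9, 218.0]), ('yellow', [257, 178, 17, 19, 283], [264.5, 186.8]), ('red', [283, 172, 16, 18, 245], [290.3, 180.1])]
```

View pics/d.png

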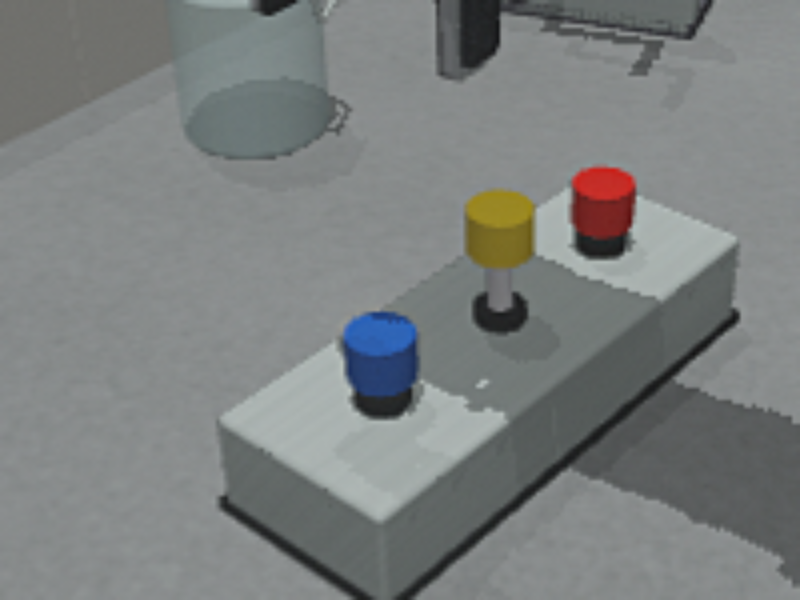

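Blue is back fully in (its blob is at 234.9,218.0, exactly as at the start). Yellow is still out, red is still in, and the gripper is clear.

```bash
python3 -c "
from rig import ctrl
print(ctrl.hand_in())"
```

```text
the job is handed in; nothing more can be done
None
```

The job is handed in: I pulled the blue fan knob out to its stop, held it there for about a second, pushed it fully back in and released it by about 6 s, and the last picture shows yellow still out and red still in.

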